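Empty the burnishing stones from a copper pot and hold it up for viewing

ROBOT

A 6-joint arm with a two-finger parallel gripper is mounted at the origin on the work surface. World frame = base frame: x ahead of the robot, y to its left, z up, the work surface at z = 0. Lengths are in m, angles in rad, forces in N, time in s.
With the tool pointing down it reaches from about 0.425 to 0.95 m from the base axis. Payload 3.5 kg.
Tool frame: the origin (TCP) lies midway between the tips of the shut fingers; the grasp point (between the pads) lies 19 mm behind it; z points along the fingers, y is the line along which they close (so a half turn about z gives the same grasp; the last joint's range is limited). The gripper opens to 85 mm and grips with 20 to 120 N. Pads are 22 mm wide; open, the fingers measure 114 mm over their backs; the gripper's body (76 mm by 85 mm) begins 54 mm behind the grasp point. The pads swing forward as they close: fully open they stand 13 mm farther back than shut.
Start: joints at [-1.359, 0.286, 1.577, -0, 1.279, -0.15], TCP at [0.239, -0.631, 0.231] pointing down, gripper open.
Joint ranges: [-2.77, 2.77], [-0.9, 2.22], [0.21, 2.48], [-1.53, 4.67], [0.24, 2.81], [-2.84, 2.84]. Speed limits (rad/s): [2.79, 2.79, 3.14, 3.14, 3.14, 3.14].

INTERFACE

Orientations are given as a unit quaternion [x, y, z, w].
In Python, from plant import get_state, read_camera, ctrl gives the robot as it stands.
- The arm moves only by the shell command python3 -m crank 'ROWS' [FORCE]. ROWS is JSON, a list of rows, each a list of 3 entries, a list of its own where there are three numbers: the shift along the tool's x, y, z in mm, then the turn about the tool's z in degrees, then the closure in counts, from 0 (fully open) to 255 (shut). In form: [[[tx, ty, tz], yaw, claw], ...]. A call has 1 to 10 rows; each row is the pose to reach, as a shift and turn from the pose commanded when the call began, along the tool's axes at that moment; what a row does not reach only later rows make up. A row lasts 1/10 s, in which the tool goes at most 50 mm and 8.59 degrees, less where a joint would pass 70% of its speed; a pose out of reach is approached as far as the arm can. A call with a gripper value outside its range is refused whole. The fingers move at their own pace and stop on an object; FORCE is the grip in N (left out, the last holds). Time passes only in rows, so rows that repeat a pose let the fingers close. It gives the time, the measured TCP pose, the force, the opening and the grip force at its end, in the units of the state.
- get_state(): the state, without advancing time (a new reading comes with each control period).
- read_camera(name): name is "side" or "top" or "wrist"; returns a dict with "frame" (400x640x3 uint8, blue, green, red), "range_z" (400x640 float32, m along the optical axis (not along the pixel's ray), 0 where there is no reading), "vfov" (degrees; the focal length in pixels is half the picture's height over the tangent of half this angle, whatever the lens; pixels are square), "cx", "cy" (the principal point, pixels), "origin" and "orientation" of the camera in the world. Camera axes: x right, y down, z forward; pixel columns grow to the right and rows downward; lengths in m; the calibration is good to about 2 mm. A picture is of the moment at which its call begins.
- ctrl.sign_off(): hands the job in; it is judged then, once.
The state is a dict: "time": time; "qpos": joint angles; "dq": joint speeds; "joint_efforts": joint torques, N m; "eef_pos": TCP position; "tcp_rot": TCP orientation; "contact_force": force on the tool from outside, world axes, zero at the start; "wrist_torque": the same for the moment, N m; "opening": opening from 0.0 (shut) to 1.0 (fully open); "finger_force": force on a finger pad.
Only numpy, scipy, OpenCV 4.12 (cv2) and the standard library are available. Lean on these libraries where they do the work, as an engineer would, in place of code of your own. Each camera call takes 0.05 s, during which the arm holds its last target. There are 200 camera calls.

TASK

Take the small copper pot by its brass handle, lift it off its wooden stand and tip all five green burnishing stones out of it into the steel tray. Then turn the pot upright again and finish while still holding it, level and still in the air over the white viewing tile, its bottom at least 120 mm above the bench. Do not set it down or let go at the end, keep the stones in the tray, and leave the copper cup, the jar and the hammer where they are.

Things in the scene. Friction and masses are not known exactly. Their poses are not given: they have to be found in the camera images.
- pot: open round copper pot, loose, about 0.22 kg, on the stand: foot 66 mm and rim 114 mm across, 60 mm tall, walls 4 mm, flaring 22 degrees, inner floor 5 mm up. Origin: centre of the underside; z up, handle along -x: a straight level brass bar with flat upright sides, 10 mm wide (y), z 41 to 59 mm, ending at x = -162 mm
- pot_grip (a point): middle of the pot's handle, at x = -95, y = 0, z = 50 mm in the pot's frame, 38 mm outside the rim; same axes as the pot. The pot hangs to one side of it: a light grip lets the handle sag
- stand: fixed round dark-wood stand on the bench, 110 mm across, 18 mm tall, on which the pot starts. Origin: centre of its underside on the bench, z up
- tray: fixed open steel tray on the bench, 220 mm (its x) by 190 mm (its y), walls 45 mm tall and 4 mm thick, 4 mm floor. Origin: centre of its underside on the bench, z up
- tile: fixed white square viewing tile lying on the bench, 150 x 150 x 8 mm. Origin: centre of its underside on the bench, z up
- stone0: green ceramic burnishing stone, a blunt cone 17 mm across its base and 16 mm tall, 12 g, one of five loose in the pot at the start. Origin: centre of its base, z towards its narrow end
- stone1: green ceramic burnishing stone, a blunt cone 17 mm across its base and 16 mm tall, 12 g, one of five loose in the pot at the start. Origin: centre of its base, z towards its narrow end
- stone2: green ceramic burnishing stone, a blunt cone 17 mm across its base and 16 mm tall, 12 g, one of five loose in the pot at the start. Origin: centre of its base, z towards its narrow end
- stone3: green ceramic burnishing stone, a blunt cone 17 mm across its base and 16 mm tall, 12 g, one of five loose in the pot at the start. Origin: centre of its base, z towards its narrow end
- stone4: green ceramic burnishing stone, a blunt cone 17 mm across its base and 16 mm tall, 12 g, one of five loose in the pot at the start. Origin: centre of its base, z towards its narrow end
- cup: bystander: loose copper cup, 68 mm across, 75 mm tall. Origin: centre of its underside
- paste: bystander: loose white jar with a red cap, 64 mm across, 65 mm tall. Origin: centre of its underside
- hammer: bystander: loose hammer with a wooden handle lying flat, under 300 mm long, handle along its -x. Origin: on the bench, under its middle
Not all that is in view belongs to the job. What is meant by the stand is not blue, and is the smaller of those in its own colour.

How it is judged:
On the way, in this order (a step that is already met when the one before it is completed fails the run):
1. the pot is held in the fingers, lifted at least 30 mm off its stand, with all five stones still in it (height (world z) of pot above 0.048 m and contact force between pot and the fingers above 0.5 N and contact force between pot and stand below 0.05 N and distance between each of stone0, stone1, stone2, stone3, stone4 and pot below 0.075 m), for 0.1 s.
2. all five stones lie in the tray while the pot is still held in the fingers (x of stone0 in the frame of tray between -0.108 and 0.108 m and y of stone0 in the frame of tray between -0.093 and 0.093 m and z of each of stone0, stone1, stone2, stone3, stone4 in the frame of tray below 0.045 m and x of stone1 in the frame of tray between -0.108 and 0.108 m and y of stone1 in the frame of tray between -0.093 and 0.093 m and x of stone2 in the frame of tray between -0.108 and 0.108 m and y of stone2 in the frame of tray between -0.093 and 0.093 m and x of stone3 in the frame of tray between -0.108 and 0.108 m and y of stone3 in the frame of tray between -0.093 and 0.093 m and x of stone4 in the frame of tray between -0.108 and 0.108 m and y of stone4 in the frame of tray between -0.093 and 0.093 m and contact force between pot and the fingers above 0.5 N), for 0.2 s.
At the end, for the whole second after the job is handed in: fingers hold the pot, touching nothing else, underside over 115 mm above the bench, upright within 12 degrees, within 75 mm of the tile centre horizontally, still (0.03 m/s, 0.15 rad/s); five stones in the tray below its rim; cup, jar, hammer within 30 mm of their starts (all of step 2 and height (world z) of pot above 0.115 m and angle between pot's own z axis and vertical below 0.21 rad and horizontal distance between pot and tile below 0.075 m and linear speed of pot below 0.03 m/s and angular speed of pot below 0.15 rad/s and contact force between pot and stand below 0.05 N and contact force between pot and tray below 0.05 N and contact force between pot and tile below 0.05 N and contact force between pot and cup below 0.05 N and contact force between pot and paste below 0.05 N and contact force between pot and hammer below 0.05 N and distance of each of cup, paste, hammer from where it was at the start of the episode below 0.03 m); the arm keeps its last pose, push and grip.
It fails at once if the copper cup is moved more than 30 mm (distance of cup from where it was at the start of the episode above 0.03 m).
It fails at once if the jar is moved more than 30 mm (distance of paste from where it was at the start of the episode above 0.03 m).
It fails at once if the hammer is moved more than 30 mm (distance of hammer from where it was at the start of the episode above 0.03 m).
It also fails if it takes over 48 s, if anything falls off the work surface, if the arm or the gripper's body presses on something with over 40 N, if the wrist force passes 120 N, or if a joint passes its speed limit or range.

## Working session

There is one attempt and no reset: what is moved stays moved. The work goes in short steps, Python scripts to look and compute and a shell command to move; the robot and the scene stay as the last step left them, time stands still between calls to the robot, and variables do not carry over. Pictures are saved under pics/ and viewed, at most 10 in all, crops included, and the job is handed in when it is done.

```bash
ls; mkdir -p pics; python3 - <<'E'
from plant import get_state, read_camera
import cv2,numpy as np
print(get_state())
for n in ["top","side"]:
    c=read_camera(n); cv2.imwrite(f"pics/{n}0.png",c["frame"]); np.savez(f"{n}0.npz",**c)
    print(n,c["vfov"],c["cx"],c["cy"],c["origin"],c["orientation"])
E
```

```text
pics
{'time': 0.0, 'qpos': array([-1.35898330e+00,  2.87217133e-01,  1.57817464e+00, -8.61325831e-06,
        1.27858919e+00, -1.49988394e-01]), 'dq': array([ 7.58859505e-04, -7.25186114e-05, -4.58081948e-05,  7.64518715e-04,
       -8.47746433e-04,  7.22527375e-04]), 'joint_efforts': array([-1.57266353e-03, -4.05986774e+01, -2.92627949e+01, -1.86964189e-04,
        5.85495494e-03,  1.39592807e-06]), 'eef_pos': array([ 0.23881672, -0.63064175,  0.22991413]), 'tcp_rot': array([ 9.83681115e-01,  1.79916755e-01, -4.10288382e-05, -1.19345715e-03]), 'contact_force': array([ 0.09130978, -0.29890119,  0.3726267 ]), 'wrist_torque': array([0.01025327, 0.00799348, 0.05873128]), 'finger_force': 0.0, 'opening': 0.9966500394517209}
top 49.20635384915803 325.2640622291185 194.32515456734757 [0.49120371 0.01347613 1.05309873] [ 0.71173264 -0.70032057  0.03090051 -0.04508776]
side 44.194893893550336 319.76161012834484 197.04604635890692 [0.13094269 0.73185085 0.98994276] [-0.27374812  0.89144011 -0.34756044  0.09797061]
```

View pics/top0.png

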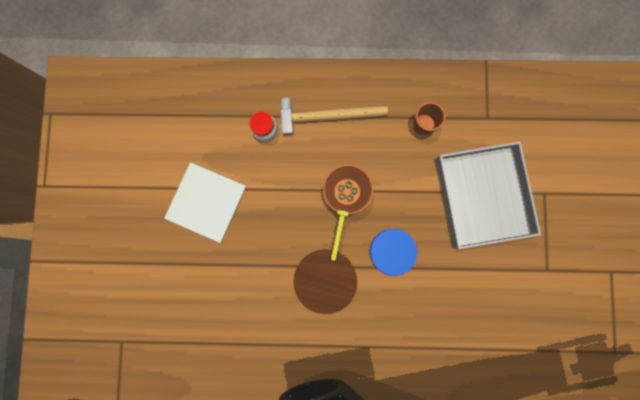

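View pics/side0.png

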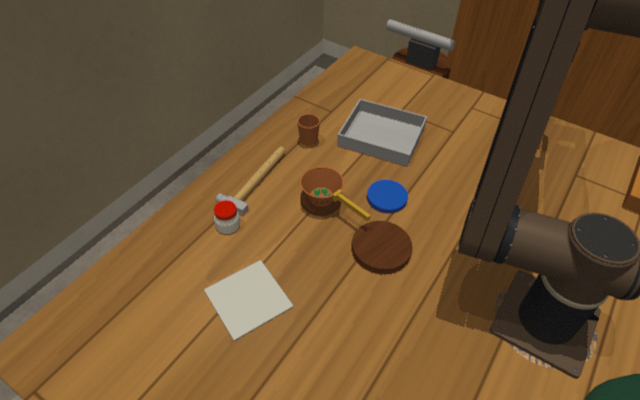

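Candidates, in the top picture:
- **Pot:** the copper pot with brass handle is at (347,190), handle end at (334,258). The copper cup at (429,117) has no handle.
- **Stand:** the small dark disc under the pot. The larger dark disc at (325,281) and the blue disc at (394,252) are distractors.
- **Other items:** tray (490,195), tile (205,203), jar (262,126) and hammer (335,115).

Next I'll measure positions and take the check crop.

```bash
cat > h.py <<'E'
import numpy as np, cv2
from scipy.spatial.transform import Rotation as R
def cloud(c):
    f=200/np.tan(np.radians(float(c["vfov"]))/2); z=c["range_z"]
    v,u=np.mgrid[0:400,0:640]
    P=np.stack([(u-c["cx"])/f*z,(v-c["cy"])/f*z,z],-1)
    return P@R.from_quat(c["orientation"]).as_matrix().T+c["origin"]
def masks(c):
    h=cv2.cvtColor(c["frame"],cv2.COLOR_BGR2HSV); H,S,V=[h[...,i].astype(int) for i in range(3)]
    return dict(brass=(H>22)&(H<35)&(S>170)&(V>90), tile=(S<60)&(V>190), green=(H>45)&(H<90)&(S>60))
E
python3 - <<'E'
from h import *
for n in ["top","side"]:
    c=dict(np.load(f"{n}0.npz")); P=cloud(c); M=masks(c); ok=c["range_z"]>0
    u=np.arange(640)[None]*np.ones((400,1)); 
    p=P[M["brass"]&ok]; p=p[(p[:,2]>.06)&(p[:,2]<.09)]
    m=np.median(p,0); d=np.linalg.svd((p-p.mean(0))[:,:2])[2][0]; t=(p-m)[:,:2]@d
    print(n,"brass",len(p),p.mean(0).round(4),"dir",d.round(3),"ends",[ (m[:2]+d*k).round(4) for k in (t.min(),t.max())], "z",np.percentile(p[:,2],[5,50,95]).round(3))
    box=dict(top=dict(pot=(310,155,385,225),tray=(425,130,555,260),tile=(155,150,255,250),big=(285,240,365,320)),side=dict(pot=(290,160,350,215),tray=(330,95,435,165),tile=(195,255,300,345)))[n]
    for k,(a,b,e,g) in box.items():
        q=P[b:g,a:e][ok[b:g,a:e]]
        lo={'pot':.068,'tray':.036,'tile':.005,'big':.01}[k]
        q=q[(q[:,2]>lo)&(q[:,2]<.1)]
        if k=='pot': q=q[np.linalg.norm(q[:,:2]-np.median(q[:,:2],0),axis=1)<.064]
        r=cv2.minAreaRect((q[:,:2]*1000).astype(np.float32)); ci=cv2.minEnclosingCircle((q[:,:2]*1000).astype(np.float32))
        print(n,k,len(q),"rect",np.round(r[0]),np.round(r[1]),round(r[2]),"circ",np.round(ci[0]),round(ci[1]),"z98",np.percentile(q[:,2],98).round(3))
c=dict(np.load("top0.npz"));cv2.imwrite("pics/crop.png",cv2.resize(c["frame"][140:330,270:430],None,fx=3.1,fy=3.1))
E
```

```text
top brass 6 [0.484  0.0134 0.0758] dir [-0.99   0.138] ends [array([0.5613, 0.0022]), array([0.4614, 0.0161])] z [0.073 0.075 0.08 ]
top pot 501 rect [609. -16.] [112. 111.] 35 circ [603. -14.] 63 z98 0.08
top tray 901 rect [ 633. -326.] [281. 218.] 11 circ [ 634. -325.] 176 z98 0.057
top tile 3270 rect [570. 309.] [204. 214.] 74 circ [565. 334.] 124 z98 0.011
top big 3254 rect [399.  32.] [147. 147.] 29 circ [411.  26.] 87 z98 0.075
side brass 2 [ 0.5384 -0.0053  0.0791] dir [-0.93   0.367] ends [array([ 0.5485, -0.0093]), array([ 0.5283, -0.0013])] z [0.076 0.079 0.082]
side pot 271 rect [604. -12.] [114. 106.] 31 circ [594.  -7.] 64 z98 0.08
side tray 562 rect [ 605. -342.] [222. 202.] 11 circ [ 603. -340.] 145 z98 0.048
side tile 3326 rect [577. 332.] [194. 210.] 44 circ [573. 338.] 117 z98 0.011
```

View pics/crop.png

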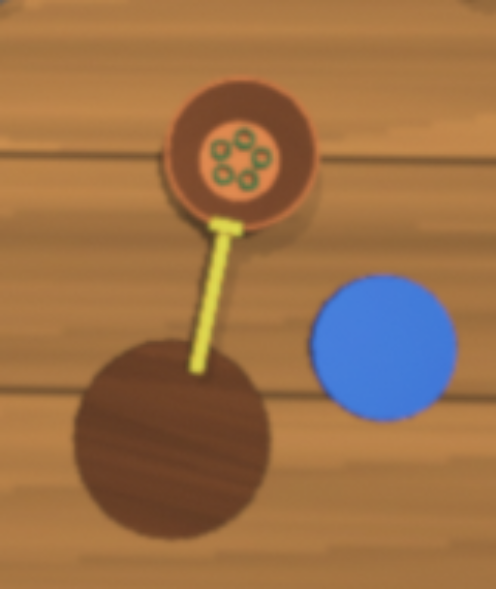

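The crop shows the pot with five stones on a small stand hidden beneath it. The handle runs from crop (226,228) to (197,372), and its tail is above the larger dark disc. Handle depth readings are sparse, so I'll intersect pixel rays with known heights instead.

```bash
cat >> h.py <<'E'
def ray(c,uv,z):
    f=200/np.tan(np.radians(float(c["vfov"]))/2); uv=np.atleast_2d(uv).astype(float)
    d=np.c_[(uv[:,0]-c["cx"])/f,(uv[:,1]-c["cy"])/f,np.ones(len(uv))]@R.from_quat(c["orientation"]).as_matrix().T
    o=np.array(c["origin"]); return o+d*((z-o[2])/d[:,2])[:,None]
E
python3 - <<'E'
from h import *
c=dict(np.load("top0.npz")); P=cloud(c)
h=cv2.cvtColor(c["frame"],cv2.COLOR_BGR2HSV); m=(h[...,0]>24)&(h[...,0]<35)&(h[...,1]>150)
m[:,:310]=0; m[:,370:]=0; m[:200]=0; m[280:]=0
v,u=np.nonzero(m); q=ray(c,np.c_[u,v],.077)[:,:2]
q=q; mm=q.mean(0); vx,vy,x0,y0=cv2.fitLine((q*1000).astype(np.float32),cv2.DIST_HUBER,0,.01,.01).ravel()
d=np.array([vx,vy]); d*=np.sign(d[0]); t=(q-np.array([x0,y0])/1000)@d
tail=np.array([x0,y0])/1000+d*t.min()
print(len(q),"dir",d,"tail",tail,"len",np.ptp(t),"pot from tail",tail+d*.162,"grip125",tail+d*.037)
print("rim centre", ray(c,[[347.5,190]],.078))
k=ray(c,[[440,156],[520,143],[540,236],[458,248]],.045); print("tray",k.round(3),k.mean(0),np.linalg.norm(np.diff(k[:,:2],axis=0),axis=1))
k=ray(c,[[192,163],[245,185],[220,242],[165,216]],.008); print("tile",k.round(3),k.mean(0))
print("big disc", np.median(P[270:290,315:335].reshape(-1,3),0))
c=dict(np.load("side0.npz")); k=ray(c,[[369,216]],.077);print("side tail",k, "side pot rim",ray(c,[[322,184]],.078))
E
```

```text
242 dir [ 0.98050725 -0.19648288] tail [0.45251073 0.01542193] len 0.10964341292901669 pot from tail [ 0.6113529  -0.01640829] grip125 [0.4887895  0.00815206]
rim centre [[ 0.60682693 -0.01580165  0.078     ]]
tray [[ 0.694 -0.231  0.045]
 [ 0.727 -0.417  0.045]
 [ 0.512 -0.456  0.045]
 [ 0.481 -0.27   0.045]] [ 0.60353636 -0.34362932  0.045     ] [0.18887965 0.2186785  0.188513  ]
tile [[0.676 0.362 0.008]
 [0.624 0.23  0.008]
 [0.485 0.285 0.008]
 [0.545 0.421 0.008]] [0.58257725 0.32457914 0.008     ]
big disc [0.40310696 0.03262871 0.02328623]
side tail [[0.44867927 0.01661548 0.077     ]] side pot rim [[ 0.60164569 -0.00733708  0.078     ]]
```

Both views agree: pot at about (0.608,-0.016), handle azimuth -11°, tray at (0.604,-0.344), tile at (0.583,0.325). The tool can only yaw, so my plan to tip the pot is:

1. Grip near the handle's tail so it has room to pivot.
2. Loosen the grip over the tray so the pot sags and pours.
3. Right the pot against the bench or tile, then grip hard and lift.

Now the approach.

```bash
cat > go.py <<'E'
# usage: go.py x y z azimuth_of_tool_x(deg): prints the shift in tool axes (mm) and the yaw
import sys; from h import *; from plant import get_state
s=get_state(); r=R.from_quat(s["tcp_rot"]).as_matrix(); t=list(map(float,sys.argv[1:]))
az=np.degrees(np.arctan2(r[1,0],r[0,0])); dy=-((t[3]-az+180)%360-180)
print("t",round(s["time"],2),"pos",s["eef_pos"].round(4),"az",az.round(2),"tilt",np.degrees(np.arccos(-r[2,2])).round(2),"shift",((np.array(t[:3])-s["eef_pos"])@r*1000).round(1),"yaw",round(dy,1),"open",round(s["opening"],3),"ff",round(s["finger_force"],2),"F",s["contact_force"].round(1),"q6",round(s["qpos"][5],2))
E
python3 -m crank '[[[460,-509,60],-148,0],[[460,-509,60],-148,0],[[460,-509,60],-148,0],[[460,-509,60],-148,0],[[460,-509,60],-148,0],[[460,-509,60],-148,0],[[460,-509,60],-148,0],[[460,-509,60],-148,0],[[460,-509,60],-148,0],[[460,-509,60],-148,0]]'
python3 go.py 0.489 0.008 0.15 168.7
```

```text
time: 1.1
eef_pos: [0.4205, -0.1654, 0.1874]
tcp_rot: [0.595, 0.804, 0.0, 0.0]
contact_force: [1.2, 1.0, -0.3]
opening: 1.0
finger_force: 0.0
t 1.1 pos [ 0.4205 -0.1654  0.1874] az 107.0 tilt 0.01 shift [145.8 116.1  37.4] yaw -61.7 open 1.0 ff 0.0 F [ 1.2  1.  -0.3] q6 -0.9
```

```bash
python3 -m crank '[[[146,116,37],-61.7,0],[[146,116,37],-61.7,0],[[146,116,37],-61.7,0],[[146,116,37],-61.7,0],[[146,116,37],-61.7,0],[[146,116,37],-61.7,0],[[146,116,37],-61.7,0],[[146,116,37],-61.7,0],[[146,116,37],-61.7,0],[[146,116,37],-61.7,0]]'
python3 go.py 0.489 0.008 0.049 168.7
python3 - <<'E'
from h import *; from plant import read_camera
c=read_camera("wrist"); np.savez("w1.npz",**c); cv2.imwrite("pics/w1.png",c["frame"])
h=cv2.cvtColor(c["frame"],cv2.COLOR_BGR2HSV); m=(h[...,0]>22)&(h[...,0]<35)&(h[...,1]>170)
v,u=np.nonzero(m); q=ray(c,np.c_[u,v],.077)[:,:2]
k=(q[:,0]>.43)&(q[:,0]<.56)&(abs(q[:,1])<.05); q=q[k]
vx,vy,x0,y0=cv2.fitLine((q*1000).astype(np.float32),cv2.DIST_HUBER,0,.01,.01).ravel()
d=np.array([vx,vy]); d*=np.sign(d[0]); b=np.array([x0,y0])/1000;t=(q-b)@d
print(len(q),d,"tail",b+d*np.percentile(t,.5),"grip",b+d*(np.percentile(t,.5)+.037),np.ptp(t))
E
```

```text
time: 2.1
eef_pos: [0.4896, 0.0056, 0.1506]
tcp_rot: [0.102, 0.995, 0.0, -0.0]
contact_force: [0.2, -1.0, 0.2]
opening: 1.001
finger_force: 0.0
t 2.1 pos [0.4896 0.0056 0.1506] az 168.24 tilt 0.02 shift [  1.    2.2 101.6] yaw -0.5 open 1.001 ff 0.0 F [ 0.2 -1.   0.2] q6 -1.56Traceback (most recent call last):
  File "<stdin>", line 6, in <module>
cv2.error: OpenCV(4.12.0) /io/opencv/modules/imgproc/src/linefit.cpp:50: error: (-215:Assertion failed) count > 0 in function 'fitLine2D_wods'
```

View pics/w1.png

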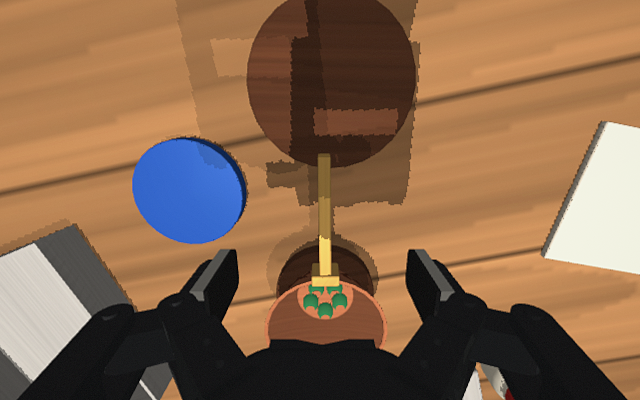

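The wrist view shows the handle upright at column 324, from its tail at (324,153) to the pot at (324,280). It sits centred between the fingers, whose midpoint is about column 322. The five stones are at about (325,300).

```bash
python3 - <<'E'
from h import *
c=dict(np.load("w1.npz")); print(c["origin"],ray(c,[[324,153],[324,235],[324.5,265]],.077).round(4))
E
python3 -m crank '[[[1,1,50],-0.5,0],[[1,1,102],-0.5,0],[[1,1,102],-0.5,0],[[1,1,102],-0.5,0]]'
python3 go.py 0.489 0.008 0.049 168.7
```

```text
[0.41479303 0.0209061  0.29412712] [[ 0.448   0.0156  0.077 ]
 [ 0.514   0.002   0.077 ]
 [ 0.5415 -0.0033  0.077 ]]
time: 2.55
eef_pos: [0.4882, 0.0069, 0.0483]
tcp_rot: [0.097, 0.995, 0.0, -0.001]
contact_force: [-0.5, 0.6, 0.1]
opening: 0.996
finger_force: 0.0
t 2.55 pos [0.4882 0.0069 0.0483] az 168.82 tilt 0.16 shift [-0.5  1.2 -0.7] yaw 0.1 open 0.996 ff 0.0 F [-0.5  0.6  0.1] q6 -1.57
```

```bash
python3 -m crank '[[[0,0,0],0,255],[[0,0,0],0,255],[[0,0,0],0,255],[[0,0,0],0,255],[[0,0,0],0,255],[[0,0,0],0,255],[[0,0,0],0,255],[[0,0,0],0,255]]' 120
python3 -m crank '[[[0,0,-5],0,255],[[0,0,-15],0,255],[[0,0,-30],0,255],[[0,0,-45],0,255],[[0,0,-60],0,255],[[0,0,-60],0,255],[[0,0,-60],0,255]]' 120
python3 - <<'E'
from h import *; from plant import read_camera
for n in ["side","wrist"]:
    c=read_camera(n); np.savez(n+"2.npz",**c); cv2.imwrite(f"pics/{n}2.png",c["frame"])
a=cv2.imread("pics/side2.png")[100:300,200:520]; b=cv2.imread("pics/wrist2.png")[150:400,120:520]
cv2.imwrite("pics/j2.png",np.hstack([cv2.resize(a,(400,250)),b]))
E
```

```text
time: 3.35
eef_pos: [0.4891, 0.007, 0.0492]
tcp_rot: [0.097, 0.995, 0.0, 0.0]
contact_force: [-2.1, 2.0, 4.2]
opening: 0.096
finger_force: 117.3
time: 4.05
eef_pos: [0.4884, 0.0069, 0.1084]
tcp_rot: [0.097, 0.995, 0.0, -0.001]
contact_force: [-0.8, -0.5, -3.2]
opening: 0.094
finger_force: 117.2
```

View pics/j2.png

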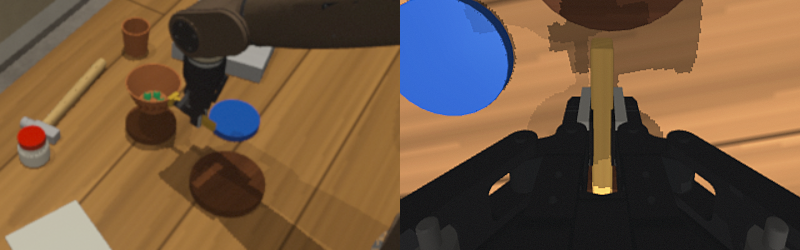

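The pot is held level with the stones inside, and the wrist force of about 3 N fits its weight. Now I'll raise it and carry it over the tray.

```bash
python3 -m crank '[[[0,0,-25],0,255],[[0,0,-55],0,255],[[0,0,-85],0,255],[[0,0,-115],0,255],[[-10,-20,-123],0,255],[[-25,-50,-123],0,255],[[-45,-90,-123],0,255],[[-65,-130,-123],0,255],[[-85,-170,-123],0,255],[[-105,-210,-123],0,255]]'
python3 go.py 0.584 -0.340 0.231 168.7; python3 - <<'E'
from h import *
c=dict(np.load("top0.npz")); print("cup",ray(c,[[429,117]],.075))
E
```

```text
time: 5.15
eef_pos: [0.551, -0.221, 0.2299]
tcp_rot: [0.097, 0.995, 0.001, -0.001]
contact_force: [1.0, 0.3, -2.6]
opening: 0.095
finger_force: 117.4
t 5.15 pos [ 0.551  -0.221   0.2299] az 168.87 tilt 0.17 shift [ -55.4 -110.4   -1.3] yaw 0.2 open 0.095 ff 117.4 F [ 1.   0.3 -2.6] q6 -1.93
cup [[ 0.77799024 -0.20007043  0.075     ]]
```

```bash
python3 -m crank '[[[-15,-35,0],0,255],[[-33,-68,0],0,255],[[-47,-95,0],0,255],[[-54,-108,0],0,255],[[-55,-110,0],0,255],[[-55,-110,0],0,255]]'
python3 -m crank '[[[0,0,0],0,255],[[0,0,0],0,255],[[0,0,0],0,255],[[0,0,0],0,255]]' 20
python3 go.py 0.584 -0.340 0.231 168.7; python3 - <<'E'
from h import *; from plant import read_camera
c=read_camera("side"); np.savez("s3.npz",**c); d=read_camera("top")
cv2.imwrite("pics/j3.png",np.hstack([cv2.resize(c["frame"][20:200,220:480],(400,277)),cv2.resize(d["frame"][100:280,380:640],(400,277))]))
E
```

```text
time: 5.75
eef_pos: [0.5838, -0.3371, 0.2306]
tcp_rot: [0.097, 0.995, 0.001, -0.001]
contact_force: [0.7, 0.1, -3.4]
opening: 0.089
finger_force: 117.4
time: 6.15
eef_pos: [0.5843, -0.3373, 0.2321]
tcp_rot: [0.097, 0.995, -0.0, 0.0]
contact_force: [0.4, 1.0, -2.4]
opening: 0.096
finger_force: 117.4
t 6.15 pos [ 0.5843 -0.3373  0.2321] az 168.92 tilt 0.02 shift [-0.3 -2.7  1.1] yaw 0.2 open 0.096 ff 117.43 F [ 0.4  1.  -2.4] q6 -2.05
```

View pics/j3.png

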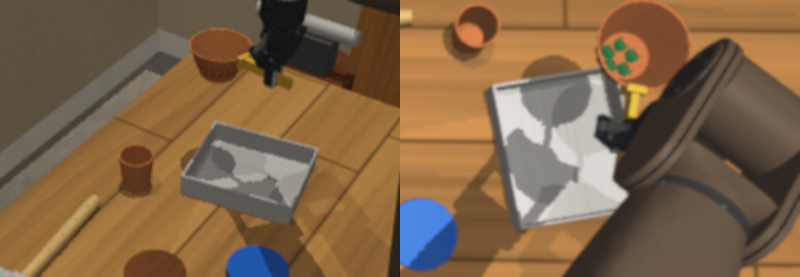

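The pot is still level and the grip force hasn't dropped: setting the force alone doesn't relax the fingers. I'll ease the closure target in small steps.

```bash
python3 -m crank '[[[0,0,0],0,245],[[0,0,0],0,245]]' 20; python3 -m crank '[[[0,0,0],0,238],[[0,0,0],0,238]]' 20
```

```text
time: 6.45
eef_pos: [0.5841, -0.338, 0.2318]
tcp_rot: [0.097, 0.995, -0.0, -0.0]
contact_force: [0.3, -0.9, -3.0]
opening: 0.095
finger_force: 117.4
time: 6.65
eef_pos: [0.5842, -0.3381, 0.2317]
tcp_rot: [0.097, 0.995, 0.0, -0.0]
contact_force: [0.2, 0.0, -4.0]
opening: 0.093
finger_force: 117.4
```

```bash
python3 -m crank '[[[0,0,0],0,234]]' 20|tail -2;  python3 -m crank '[[[0,0,0],0,232]]' 20|tail -2; python3 -m crank '[[[0,0,0],0,231]]' 20|tail -2; python3 -m crank '[[[0,0,0],0,230]]' 20|tail -2
```

```text
opening: 0.096
finger_force: 117.4
opening: 0.103
finger_force: 105.9
opening: 0.098
finger_force: 90.6
opening: 0.105
finger_force: 75.3
```

```bash
T='from plant import get_state as g;s=g();print(s["wrist_torque"].round(3),s["contact_force"].round(1))'
python3 -c "$T"; python3 -m crank '[[[0,0,0],0,229]]' 20|tail -2; python3 -c "$T"; python3 -m crank '[[[0,0,0],0,228]]' 20|tail -2;python3 -c "$T"; python3 -m crank '[[[0,0,0],0,227],[[0,0,0],0,227]]' 20|tail -2;python3 -c "$T"
python3 - <<'E'
from h import *; from plant import read_camera
c=read_camera("side"); np.savez("s4.npz",**c); d=read_camera("top")
cv2.imwrite("pics/j4.png",np.hstack([cv2.resize(c["frame"][20:200,220:480],(400,277)),cv2.resize(d["frame"][100:280,380:640],(400,277))]))
E
```

```text
[ 0.048  0.271 -0.022] [-1.  -0.6 -2.5]
opening: 0.108
finger_force: 60.0
[0.099 0.324 0.01 ] [ 0.5  0.2 -2.9]
opening: 0.109
finger_force: 44.5
[0.044 0.332 0.012] [-0.8  0.8 -3.7]
opening: 0.113
finger_force: 28.9
[0.031 0.305 0.017] [-0.8 -0.1 -2.8]
```

```bash
T='from plant import get_state as g;s=g();print(s["wrist_torque"].round(3),s["contact_force"].round(1))'
python3 -m crank '[[[0,0,0],0,226],[[0,0,0],0,226]]' 20|tail -2; python3 -c "$T"; 
python3 - <<'E'
from h import *; from plant import read_camera
c=read_camera("side"); np.savez("s4.npz",**c); d=read_camera("top")
cv2.imwrite("pics/j4.png",np.hstack([cv2.resize(c["frame"][20:200,220:480],(400,277)),cv2.resize(d["frame"][100:280,380:640],(400,277))]))
E
```

```text
opening: 0.114
finger_force: 14.6
[0.106 0.057 0.   ] [-0.3 -0.6 -4.4]
```

View pics/j4.png

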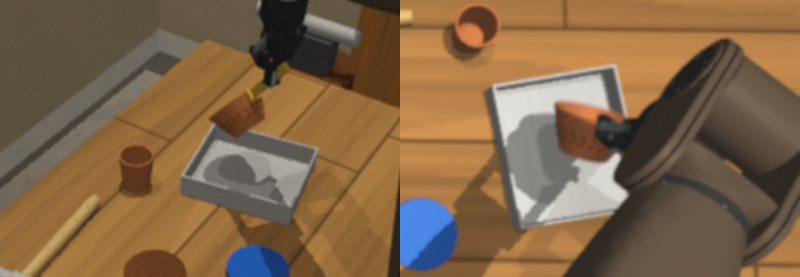

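The pot is sagging through about 60° over the tray. I'll let it finish swinging.

```bash
T='from plant import get_state as g;s=g();print(s["wrist_torque"].round(3),s["contact_force"].round(1))'
python3 -m crank '[[[0,0,0],0,226],[[0,0,0],0,226],[[0,0,0],0,226],[[0,0,0],0,226],[[0,0,0],0,226]]' 20|tail -2; python3 -c "$T"; 
python3 - <<'E'
from h import *; from plant import read_camera
c=read_camera("side"); np.savez("s4.npz",**c); d=read_camera("top")
cv2.imwrite("pics/j5.png",np.hstack([cv2.resize(c["frame"][20:200,220:480],(400,277)),cv2.resize(d["frame"][100:280,380:640],(400,277))]))
E
```

```text
opening: 0.109
finger_force: 15.6
[-0.053 -0.066  0.021] [ 0.6 -0.1 -2.2]
```

View pics/j5.png

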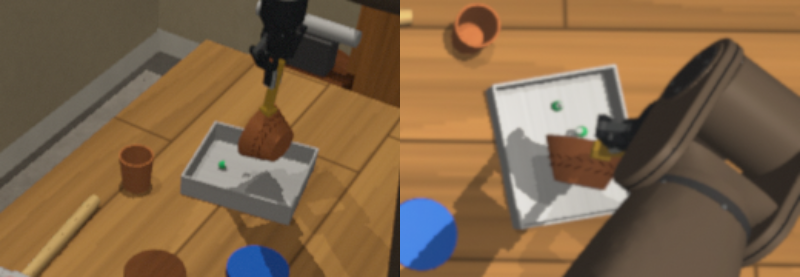

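The pot now hangs with its opening sideways. Two stones are visible in the tray, at j5 (556,105) and (582,130). I'll shake gently, then average the weight.

```bash
python3 -m crank '[[[20,0,0],0,226],[[-15,0,0],0,226],[[20,0,0],0,226],[[-15,0,0],0,226],[[20,0,0],0,226],[[-15,0,0],0,226],[[0,0,0],0,226],[[0,0,0],0,226],[[0,0,0],0,226],[[0,0,0],0,226]]' 20|tail -3
python3 - <<'E'
from h import *; from plant import read_camera,get_state
F=[]
for i in range(6):
    c=read_camera("side" if i%2 else "top"); F.append(get_state()["contact_force"])
    if i%2: s=c
    else: d=c
print(np.mean(F,0).round(2),np.std(F,0).round(2))
cv2.imwrite("pics/j6.png",np.hstack([cv2.resize(s["frame"][80:180,310:440],(400,308)),cv2.resize(d["frame"][120:270,415:610],(400,308))]))
E
```

```text
contact_force: [-0.3, -0.1, -1.7]
opening: 0.116
finger_force: 15.0
[ 0.35  0.14 -2.44] [0.5  0.63 0.34]
```

View pics/j6.png

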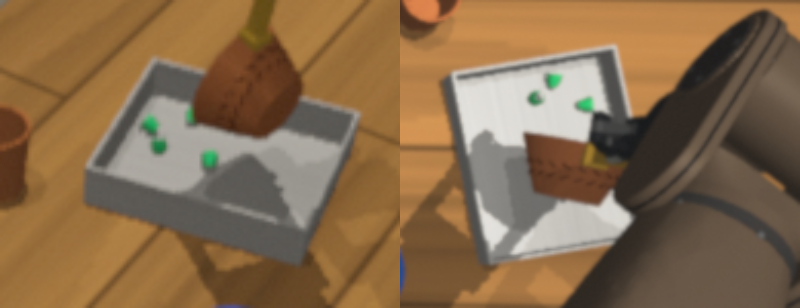

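The side half shows four stones in the tray, at (150,125), (160,146), (190,117) and (209,160). A fifth may be hidden behind the pot, so I'll raise the pot and count by colour.

```bash
python3 -m crank '[[[0,0,-20],0,226],[[0,0,-50],0,226],[[0,0,-85],0,226],[[0,0,-105],0,226],[[0,0,-110],0,226],[[0,0,-110],0,226],[[0,0,-110],0,226]]' 20|tail -3
cat > st.py <<'E'
from h import *; from plant import read_camera
import sys
Rt=np.array([0.604,-0.344]); a=np.radians(10.4); B=np.array([[np.cos(a),np.sin(a)],[-np.sin(a),np.cos(a)]])
for n in ["side","top"]:
    c=read_camera(n); cv2.imwrite(f"{n}_l.png",c["frame"]); h=cv2.cvtColor(c["frame"],cv2.COLOR_BGR2HSV)
    m=((h[...,0]>55)&(h[...,0]<90)&(h[...,1]>90)).astype(np.uint8)
    k,_,st,ce=cv2.connectedComponentsWithStats(m)
    for i in range(1,k):
        if st[i,4]>=4:
            p=ray(c,[ce[i]],.012)[0]
            if abs(p[1]+.344)<.3: print(n,st[i,4],ce[i].round(),p.round(3),"tray mm",(B@(p[:2]-Rt)*1000).round())
E
python3 st.py
```

```text
contact_force: [-0.4, 0.5, -3.1]
opening: 0.11
finger_force: 14.9
side 21 [373. 117.] [ 0.667 -0.398  0.012] tray mm [ 52. -65.]
side 22 [386. 117.] [ 0.633 -0.422  0.012] tray mm [ 14. -82.]
side 20 [358. 121.] [ 0.695 -0.354  0.012] tray mm [ 88. -26.]
side 14 [362. 127.] [ 0.67  -0.333  0.012] tray mm [67. -1.]
side 22 [378. 131.] [ 0.619 -0.346  0.012] tray mm [15. -4.]
top 30 [488. 159.] [ 0.695 -0.354  0.012] tray mm [ 88. -26.]
top 13 [480. 168.] [ 0.674 -0.334  0.012] tray mm [70. -2.]
top 34 [505. 171.] [ 0.667 -0.394  0.012] tray mm [ 53. -61.]
top 35 [484. 190.] [ 0.619 -0.343  0.012] tray mm [15. -2.]
```

All five stones are in the tray. I'll clamp the pot as it hangs and carry it to the tile. There I'll right it by dragging its rim, then its foot, along the tile.

```bash
python3 -m crank '[[[0,0,0],0,230],[[0,10,0],0,230],[[2,30,0],0,230],[[5,60,0],0,230],[[9,100,0],0,230],[[12,140,0],0,230],[[15,180,0],0,230],[[18,220,0],0,230],[[22,260,0],0,230],[[25,300,0],0,230]]' 80 | tail -3
python3 -m crank '[[[4,40,5],0,230],[[8,80,10],0,230],[[12,120,15],0,230],[[16,160,20],0,230],[[20,200,25],0,230],[[24,240,30],0,230],[[27,280,35],0,230],[[30,310,40],0,230],[[30,335,40],0,230],[[30,345,40],0,230]]'|tail -3
python3 go.py 0.657 0.310 0.183 168.7
python3 st.py >/dev/null; python3 - <<'E'
import cv2,numpy as np
cv2.imwrite("pics/j7.png",np.hstack([cv2.imread("side_l.png")[80:380,130:530],cv2.resize(cv2.imread("top_l.png")[80:280,120:387],(400,300))]))
E
```

```text
contact_force: [0.8, 0.1, -2.8]
opening: 0.109
finger_force: 45.2
contact_force: [0.2, -0.6, -2.8]
opening: 0.11
finger_force: 45.4
t 12.55 pos [0.6531 0.3093 0.3013] az 169.09 tilt 0.08 shift [ -3.9   1.3 118.3] yaw 0.4 open 0.11 ff 45.37 F [ 0.2 -0.6 -2.8] q6 -1.08
```

View pics/j7.png

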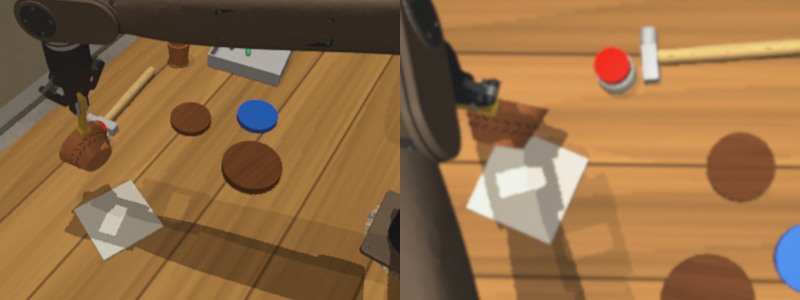

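The pot hangs nearly vertical by the far edge of the tile, with the jar and hammer clear. That was my tenth picture, so I'll work from numbers from here. Next I lower until it touches, already drifting backwards.

```bash
python3 -m crank '[[[0,0,30],0,230],[[0,0,70],0,230],[[0,0,100],0,230],[[0,0,100],0,230]]'|tail -3
python3 -m crank '[[[5,0,5],0,230],[[10,0,10],0,230],[[13,0,12],0,230]]'|sed -n '2p;4p'
python3 -m crank '[[[5,0,2],0,230],[[8,0,4],0,230]]'|sed -n '2p;4p'
python3 - <<'E'
from h import *; from plant import read_camera,get_state
# lowest copper/brass points and tilt from the side cloud around the pot
s=get_state(); g=s["eef_pos"]+[0,0,.019]; d=np.array([.981,-.196])
for n in ["side","top"]:
    c=read_camera(n); P=cloud(c); h=cv2.cvtColor(c["frame"],cv2.COLOR_BGR2HSV)
    m=(c["range_z"]>0)&(h[...,1]>90)&((h[...,0]<14)|((h[...,0]>22)&(h[...,0]<35)&(h[...,1]>150)))
    q=P[m]; r=q-g; a=r[:,:2]@d; b=r[:,:2]@[.196,.981]
    k=(abs(b)<.07)&(abs(a)<.13)&(q[:,2]>.014)&(r[:,2]<.03); a=a[k];z=r[k,2]
    print(n,k.sum(),"along d mm:")
    for lo in range(-200,0,20):
        w=(z*1000>lo)&(z*1000<=lo+20)
        if w.sum()>4: print(lo,w.sum(),(np.percentile(a[w],[5,50,95])*1000).round())
E
```

```text
contact_force: [-0.8, -0.2, -4.1]
opening: 0.108
finger_force: 45.4
eef_pos: [0.6423, 0.3083, 0.1921]
contact_force: [-0.3, 0.2, -2.6]
eef_pos: [0.6339, 0.3099, 0.1868]
contact_force: [-0.6, 0.3, -1.9]
side 1383 along d mm:
-180 15 [-33. -32. -30.]
-160 82 [-37. -35. -32.]
-140 219 [-39. -33.  10.]
-120 506 [-41. -24.  11.]
-100 515 [-26.  -6.  13.]
-80 23 [ 3. 10. 12.]
-20 5 [-10.  -7.  -7.]
top 810 along d mm:
-200 17 [27. 29. 31.]
-180 21 [26. 28. 30.]
-140 71 [-35. -14.  18.]
-120 349 [-38. -23.  13.]
-100 337 [-27.  -9.  14.]
-80 14 [ 6. 12. 15.]
```

```bash
python3 -m crank '[[[5,0,7],0,230],[[10,0,13],0,230],[[15,0,18],0,230],[[22,0,20],0,230]]'|sed -n '2p;4p;6p'
python3 -m crank '[[[10,0,2],0,230],[[22,0,5],0,230],[[22,0,5],0,230]]'|sed -n '2p;4p;6p'
python3 -c "
from plant import get_state as g;s=g();print(s['wrist_torque'].round(3),s['contact_force'].round(1))"
```

```text
eef_pos: [0.6152, 0.3138, 0.1701]
contact_force: [-0.9, -1.9, 9.8]
finger_force: 46.5
eef_pos: [0.5901, 0.3187, 0.1625]
contact_force: [-2.3, -0.7, 6.1]
finger_force: 45.4
[-0.383  0.044 -0.068] [-2.3 -0.7  6.1]
```

```bash
cat > fit.py <<'E'
# fits the pot (about the grip) to the depth clouds: tilt, roll, and where the grip is in the pot frame
from h import *; from plant import read_camera,get_state
from scipy.optimize import least_squares
s=get_state(); g=s["eef_pos"]+np.array([0,0,.019]); X=R.from_quat(s["tcp_rot"]).as_matrix()
d=-X[:,0]; W=np.array([d,[-d[1],d[0],0],[0,0,1]])   # rows: d, left, up
Q=[]
for n in ["side","top"]:
    c=read_camera(n); P=cloud(c); h=cv2.cvtColor(c["frame"],cv2.COLOR_BGR2HSV)
    m=(c["range_z"]>0)&(h[...,1]>110)&(h[...,0]<13)&(P[...,2]>.014)
    r=(P[m]-g)@W.T; k=(abs(r[:,1])<.065)&(r[:,0]>-.09)&(r[:,0]<.2)&(r[:,2]<.03)&(np.linalg.norm(r,axis=1)<.2)&(np.linalg.norm(r,axis=1)>.055)
    Q.append(r[k]); print(n,k.sum(),end=" ")
Q=np.vstack(Q)
seg=np.array([[[0,0],[33,0]],[[33,0],[57,60]],[[57,60],[53,60]],[[53,60],[31,5]],[[31,5],[0,5]]])/1000
def dist(p):
    v=np.c_[np.hypot(p[:,0],p[:,1]),p[:,2]]; D=[]
    for a,b in seg:
        u=np.clip(((v-a)@(b-a))/((b-a)@(b-a)),0,1); D.append(np.linalg.norm(v-a-u[:,None]*(b-a),axis=1))
    return np.min(D,0)
def f(x): # x: tilt, roll, gx, gy(m), gz
    p=Q@R.from_euler("YX",x[:2]).as_matrix()+x[2:5]   # world->pot
    return np.r_[dist(p)/.003,(x[2]+.122)/.006,x[3]/.004,(x[4]-.05)/.006,x[1]/.2]
best=min((least_squares(f,[np.radians(t),0,-.122,0,.05],loss="soft_l1") for t in range(0,120,15)),key=lambda r:r.cost)
x=best.x; print("cost/pt",(best.cost/len(Q)).round(2),"tilt",np.degrees(x[0]).round(1),"roll",np.degrees(x[1]).round(1),"grip in pot",(x[2:]*1000).round(1))
M=R.from_euler("YX",x[:2]).as_matrix(); o=g+W.T@(M@-x[2:5]); print("pot origin",o.round(4),"time",s["time"],"F",s["contact_force"].round(1),"tau",s["wrist_torque"].round(2),"ff",s["finger_force"].round(1))
E
python3 fit.py
```

```text
side 995 top 736 cost/pt 0.07 tilt 69.8 roll 0.9 grip in pot [-128.2   -0.3   57. ]Traceback (most recent call last):
  File "fit.py", line 24, in <module>
    M=R.from_euler("YX",x[:2]).as_matrix(); o=g+W.T@(M@-x[2:5]); print("pot origin",o.round(4),"time",s["time"],"F",s["contact_force"].round(1),"tau",s["wrist_torque"].round(2),"ff",s["finger_force"].round(1))
                                                                                                                                                                                      ^^^^^^^^^^^^^^^^^^^^^^^
AttributeError: 'float' object has no attribute 'round'
```

The fit works: tilt 70° and the pot is coming up. Continuing along the arc.

```bash
sed -i 's/s\["finger_force"\].round(1)/s["finger_force"]/' fit.py
python3 -m crank '[[[13,0,1],0,230],[[26,0,3],0,230],[[42,0,7],0,230],[[58,0,11],0,230],[[74,0,17],0,230],[[90,0,24],0,230],[[90,0,24],0,230]]'|sed -n '2p;4p;6p'; python3 fit.py
```

```text
eef_pos: [0.4991, 0.3363, 0.1359]
contact_force: [-2.9, 1.0, 5.1]
finger_force: 43.1
side 628 top 1431 cost/pt 0.07 tilt 43.8 roll -0.5 grip in pot [-128.5   -0.4   46.7]
pot origin [0.5584 0.3248 0.0321] time 15.15 F [-2.9  1.   5.1] tau [ 0.13  0.37 -0.04] ff 43.056010007858276
```

```bash
python3 -m crank '[[[15,0,10],0,230],[[30,0,20],0,230],[[43,0,32],0,230],[[55,0,45],0,230],[[65,0,58],0,230],[[74,0,71],0,230],[[80,0,82],0,230],[[83,0,87],0,230],[[83,0,87],0,230]]'|sed -n '2p;4p;6p'; python3 fit.py
```

```text
eef_pos: [0.4199, 0.3511, 0.0485]
contact_force: [0.1, 0.1, 0.1]
finger_force: 41.0
side 1035 top 1511 cost/pt 0.07 tilt 2.7 roll 0.1 grip in pot [-130.    -0.2   46.9]
pot origin [0.5452 0.3268 0.0142] time 16.15 F [0.1 0.1 0.1] tau [ 0.04 -0.23  0.08] ff 40.98551630973816
```

Tilt is 2.7°, nearly level on the tile. I'll press 3 mm more, clamp hard, then lift and centre it.

```bash
python3 -m crank '[[[1,0,3],0,230],[[1,0,3],0,230],[[1,0,3],0,255],[[1,0,3],0,255],[[1,0,3],0,255],[[1,0,3],0,255]]' 120|sed -n '2p;4p;6p'
python3 -m crank '[[[0,0,-10],0,255],[[0,0,-35],0,255],[[-8,0,-65],0,255],[[-20,0,-95],0,255],[[-30,0,-120],0,255],[[-36,0,-135],0,255],[[-38,0,-140],0,255],[[-38,0,-140],0,255],[[-38,0,-140],0,255],[[-38,0,-140],0,255]]' 120|sed -n '2p;4p;6p'; python3 fit.py; python3 st.py
python3 - <<'E'
from h import *
a=cv2.imread("top_l.png").astype(int); b=cv2.imread("pics/top0.png").astype(int)
for n,(x,y,X,Y) in dict(jar=(245,105,280,145),hammer=(281,92,392,137),cup=(410,98,448,137)).items(): print(n,np.abs(a-b)[y:Y,x:X].mean().round(1))
E
```

```text
eef_pos: [0.4201, 0.3516, 0.0468]
contact_force: [-2.2, 0.9, 3.0]
finger_force: 117.3
eef_pos: [0.4561, 0.3439, 0.1846]
contact_force: [-0.2, -0.2, -3.2]
finger_force: 117.4
side 1291 top 2404 cost/pt 0.07 tilt 3.5 roll -1.0 grip in pot [-1.299e+02 -1.000e-01  4.740e+01]
pot origin [0.5803 0.3187 0.148 ] time 17.85 F [-0.2 -0.2 -3.2] tau [0.05 0.29 0.06] ff 117.39413380622864
side 21 [373. 117.] [ 0.667 -0.398  0.012] tray mm [ 52. -65.]
side 22 [386. 117.] [ 0.633 -0.422  0.012] tray mm [ 14. -82.]
side 19 [358. 121.] [ 0.695 -0.354  0.012] tray mm [ 87. -26.]
side 14 [362. 127.] [ 0.67  -0.333  0.012] tray mm [67. -1.]
side 21 [378. 131.] [ 0.62  -0.346  0.012] tray mm [15. -4.]
top 30 [488. 159.] [ 0.695 -0.354  0.012] tray mm [ 88. -26.]
top 13 [480. 168.] [ 0.674 -0.334  0.012] tray mm [70. -2.]
top 34 [505. 171.] [ 0.667 -0.394  0.012] tray mm [ 53. -61.]
top 38 [517. 185.] [ 0.633 -0.422  0.012] tray mm [ 14. -82.]
top 34 [484. 190.] [ 0.619 -0.343  0.012] tray mm [15. -2.]
jar 8.9
hammer 10.9
cup 8.1
```

Level, high, centred, and all five stones are in the tray. I'll let it settle briefly, check for creep, and hand in only if it's steady.

```bash
python3 -m crank '[[[0,0,0],0,255],[[0,0,0],0,255],[[0,0,0],0,255],[[0,0,0],0,255],[[0,0,0],0,255],[[0,0,0],0,255],[[0,0,0],0,255],[[0,0,0],0,255],[[0,0,0],0,255],[[0,0,0],0,255]]'|tail -1; python3 fit.py | tee o.txt; python3 - <<'E'
t=float(open("o.txt").read().split("tilt ")[1].split()[0])
from plant import ctrl
if abs(t)<6: print(ctrl.sign_off())
E
```

```text
finger_force: 117.4
side 1294 top 2412 cost/pt 0.07 tilt 363.3 roll -0.8 grip in pot [-129.7   -0.    47.9]
pot origin [0.5818 0.3192 0.1505] time 19.05 F [-0.1  0.9 -2. ] tau [ 0.08  0.29 -0.01] ff 117.39355444908142
```

Tilt reads 363.3°, which is 3.3° wrapped past a full turn, so the pot is steady. Handing in.

```bash
python3 -c "
from plant import ctrl; print(ctrl.sign_off())"
```

```text
the job is handed in; nothing more can be done
None
```

The job is handed in, with no verdict shown: all five stones are in the tray, and the pot is held still over the white tile, about 3° off level with its bottom about 150 mm up; the arm kept clear of the cup, jar and hammer, though I did not re-measure where they stand.

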